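# Set the can chute to 20 degrees and prove it with a can

### The arm

A 6-joint arm with a two-finger parallel gripper is mounted at the origin on the work surface. World frame = base frame: x ahead of the robot, y to its left, z up, the work surface at z = 0. Lengths are in m, angles in degrees, forces in N, time in s.
With the tool pointing down it reaches from about 0.25 to 0.725 m from the base axis. Payload 9.7 kg.
Tool frame: the origin (TCP) lies at the very end of the fingers, on their centre line; the grasp point (between the pads) lies 19 mm behind it (bot.hold_point_z is the distance from the TCP to the grasp point, in m); z points along the fingers, y is the line along which they close (so a half turn about z gives the same grasp; the last joint's range is limited). The gripper opens to 85 mm and grips with 20 to 120 N. Pads are 22 mm wide; open, the fingers measure 114 mm over their backs; the gripper's body (76 mm by 85 mm) begins 54 mm behind the grasp point. The pads swing forward as they close: fully open they stand 13 mm farther back than shut.
Start: joints at [-65.947, 4.979, 10.078, 95.1, 0, 90], TCP at [0.224, -0.502, 0.231] pointing down, gripper open.
Joint ranges: [-179.16, 179.16], [-48.56, 103.87], [-65.8, 70.77], [-126.05, 130.52], [-82.76, 87.17], [-180, 180]. Speed limits (degrees/s): [127.2, 127.2, 147.25, 180, 180, 180].

### API

Orientations are given as [roll, pitch, yaw] about the fixed x, y, z axes, in that order (R = Rz(yaw) Ry(pitch) Rx(roll)).
In Python, from workcell import bot gives the robot as it stands.
- The arm moves only by the tool play_rows, never from a script. Its argument "targets" is a list of rows, each an object with "grip": the closure in counts, from 0 (fully open) to 255 (shut); "linear": the shift along the world's x, y, z in cm, a list of three; "delta_rot": the turn, a rotation vector about the world's x, y, z in rad, a list of three. A call has 1 to 10 rows; each row is the pose to reach, as a shift and turn from the pose commanded when the call began; what a row does not reach only later rows make up. A row lasts 1/10 s, in which the tool goes at most 50 mm and 8.59 degrees, less where a joint would pass 70% of its speed; a pose out of reach is approached as far as the arm can. A call with a gripper value outside its range is refused whole. The fingers move at their own pace and stop on an object; "force" is the grip in N (left out, the last holds). Time passes only in rows, so rows that repeat a pose let the fingers close. It gives the time, the measured TCP pose, the force, the opening and the grip force at its end, in the units of the state.
- bot.get_obs(): the state, without advancing time (a new reading comes with each control period).
- bot.camera(name): name is "scene" or "top" or "wrist"; returns a dict with "color" (384x512x3 uint8, red, green, blue), "range_z" (384x512 float32, m along the optical axis (not along the pixel's ray), 0 where there is no reading), "fov_y" (degrees; the focal length in pixels is half the picture's height over the tangent of half this angle, whatever the lens; pixels are square), "cx", "cy" (the principal point, pixels), "world_to_cam" (4x4, takes a point from world to camera coordinates). Camera axes: x right, y up, looking along -z (the intrinsics and any distortion apply to the point x, -y, -z); pixel columns grow to the right and rows downward; lengths in m; the calibration is good to about 2 mm. A picture is of the moment at which its call begins.
- bot.job_done(): hands the job in; it is judged then, once.
Trained networks look in a picture, given as the dict that the camera call returned (one of the last four; its "shot" number tells which), for a name from the list of things; names that differ only in an ending like _2 or _b are one class to them, and where a whole thing is asked for, a point or a joint stands for the part that bears it (a point fixed in the world has none). Each returns a list of dicts, best first, with "conf" (0 to 1); they miss things now and then, are a little off and sometimes report something else, mostly with a low value. They report only what shows in the picture. A call takes as long as a camera call. They do not tell look-alikes from the thing itself.
- bot.search_frame(picture, target): "box" ([left, top, right, bottom] in pixels, round what is visible of it).
- bot.trace(picture, target): "pixels" (384x512 bool, what is visible of it) and "box" ([left, top, right, bottom] in pixels, round what is visible of it).
- bot.pinpoint(picture, target): "pixel" ([column, row] in pixels: a listed point, or the origin of a listed thing).
The state is a dict: "time": time; "q": joint angles; "qd": joint speeds; "joint_efforts": joint torques, N m; "ee_pos": TCP position; "tcp_rot": TCP orientation; "wrist_force": force on the tool from outside, world axes, zero at the start; "torque": the same for the moment, N m; "opening": finger opening in m; "grasp_force": force on a finger pad.
Only numpy, scipy, OpenCV 4.12 (cv2) and the standard library are available. Lean on these libraries where they do the work, as an engineer would, in place of code of your own. Each camera call takes 0.05 s, during which the arm holds its last target. There are 200 camera calls.

### The job

Lift the stiff-hinged aluminium chute by its red bar until it slopes at 20 degrees, give or take 3 (the red line on its angle plate), let go and watch for a couple of seconds that it holds. Then take the red can from its cradle, lay it gently across the chute, side-on to the slope, and let it roll down by itself into the green bin. The chute must still stand at 20 degrees afterwards; leave the other cans and the blue scoop where they are.

Things in the scene. Friction and masses are not known exactly. Their poses are not given: they have to be found in the camera images.
- stand: Fixed stand: plywood base, two blue uprights 170 mm high, 206 mm apart outside, with the chute's hinge between. Origin on the bench below the hinge's middle; z up, x along the hinge axis (at z = 150 mm), y level towards the chute's bar end. At x = 105 mm a white angle plate (y 65-140, z 10-230 mm): ticks for 0, 10, 20, 30 degrees pointing at the hinge axis, the long red one is 20.
- chute (a joint): Slope of the chute in radians: 0 level, positive with its bar end raised (20 degrees = 0.349); starts between -0.2 and 0.1, stops at -0.3 and 0.9. Friction hinge: it stays wherever it is left; raising it takes about 6 N upward at the bar, lowering it about 3 N downward.
- chute_bar (a point): Middle of the chute's red grip bar: round, 12 mm diameter, 160 mm long, parallel to the hinge axis and 245 mm from it, at hinge height when the chute is level. The side rails hold its ends; between bar and plate is an open gap 59 mm wide. Axes of the chute: x along the hinge axis, y up the slope, z square to the plate.
- chute_mid (a point): Middle of the aluminium plate's upper face: 100 mm up the slope from the hinge axis and 4 mm above it, square to the plate; same axes as chute_bar. Plate 8 mm thick, from 20 mm below the axis to 180 mm above it along y; side rails 160 mm apart inside stand 16 mm above its face. Its lower edge hangs over the bin.
- red_can: Empty red drink can, 53 mm diameter, 130 mm long, about 18 g, with a white band. Origin at its centre, x along the can's axis. It starts lying level in the cradle, its centre 43 mm above the bench, and rolls freely.
- cradle: Fixed plywood cradle 100 x 44 x 10 mm with two steel rods (tops 20 mm above the bench) along its x, on which the red can lies, can axis along the cradle's x. Origin at the centre of the underside, z up. The can overhangs it all round, so fingers can go down either side of the can.
- bin: Fixed green plastic bin, open-topped, 190 x 220 x 115 mm (x, y, z), walls 5 mm, below the chute's lower edge on the stand's -y side, axes roughly as the stand's. Origin at the centre of its underside.
- silver_can_a: Empty silver can with a red band standing upright, 53 mm diameter, 130 mm high; origin at the centre of its underside. To be left alone.
- silver_can_b: A second, identical silver can, standing. To be left alone.
- flat_can: Crushed green can, a disc 60 mm across and 16 mm high lying on the bench; origin at the centre of its underside. To be left alone.
- scoop: Blue plastic scoop, 190 mm long, lying on the bench: tray 100 x 75 x 35 mm on the +x side of its origin, handle 90 mm on the -x side. To be left alone.
Mind the look-alikes: they are no part of the job. Several things have the shape of the red_can; the one meant has the colours described above.

How it is judged:
By the outcome, as a careful person would: the job done as asked, in the order asked, and still so for the second after the job is handed in, with the robot touching nothing.
It also fails if it takes over 59 s, if anything falls off the work surface, if the arm or the gripper's body presses on something with over 40 N, if the wrist force passes 120 N, or if a joint passes its speed limit or range.

## Working session

There is one attempt and no reset: what is moved stays moved. The work goes in short steps, Python scripts to look and compute and a tool call to move; the robot and the scene stay as the last step left them, time stands still between calls to the robot, and variables do not carry over. Pictures are saved under pics/ and viewed, at most 10 in all, crops included, and the job is handed in when it is done.

Besides the shell and the picture viewer there is one more tool, called after ">>>" as name([rows], argument=value, ...), one row to a line, values as JSON. play_rows: Moves the arm, as the interface text tells. Its arguments: {"type":"object","properties":{"targets":{"type":"array","items":{"type":"object","properties":{"grip":{"type":"number"},"linear":{"type":"array","items":{"type":"number"}},"delta_rot":{"type":"array","items":{"type":"number"}}}}},"force":{"type":"number"}},"required":["targets"]}

```bash
mkdir -p pics; cat > h.py <<'E'
import numpy as np, cv2
from workcell import bot
def K(p):
    f=p["color"].shape[0]/2/np.tan(np.radians(p["fov_y"])/2); return f,p["cx"],p["cy"]
def deproj(p,u,v,d):
    f,cx,cy=K(p); u=np.asarray(u,float);v=np.asarray(v,float)
    c=np.stack([(u-cx)/f*d,-(v-cy)/f*d,-d,np.ones_like(d)],-1)
    return (c@np.linalg.inv(p["world_to_cam"]).T)[...,:3]
def proj(p,X):
    f,cx,cy=K(p); c=np.append(X,1)@np.array(p["world_to_cam"]).T
    return [cx+f*c[0]/-c[2], cy-f*c[1]/-c[2]]
def cloud(p):
    v,u=np.mgrid[:384,:512]; return deproj(p,u,v,p["range_z"].astype(float))
def save(p,n,s=1,crop=None):
    im=p["color"][:,:,::-1]
    if crop: l,t,r,b=crop; im=im[t:b,l:r]
    cv2.imwrite("pics/"+n,cv2.resize(im,None,fx=s,fy=s,interpolation=cv2.INTER_CUBIC))
E
python3 - <<'E'
from h import *
ims=[]
for n in ["scene","top"]:
    p=bot.camera(n); P=cloud(p); ims.append(p["color"])
    print(n,p["fov_y"],p["cx"],p["cy"],[k for k in p], np.round(np.linalg.inv(p["world_to_cam"])[:3,3],3))
    for t in ["stand","chute_bar","chute_mid","red_can","cradle","bin","silver_can_a","flat_can","scoop"]:
        for d in bot.pinpoint(p,t)[:3]:
            u,v=d["pixel"]; i,j=int(round(v)),int(round(u))
            print(t,round(d["conf"],2),np.round([u,v]), np.round(P[i,j],3) if 0<=i<384 and 0<=j<512 else "", p["range_z"][min(max(i,0),383),min(max(j,0),511)])
    save(p,f"{n}0.png",1.5)
    np.savez(n,**{k:p[k] for k in p if k!="shot"})
E
```

```text
scene 47.38010002237158 261.1438340035988 183.3499822169241 ['color', 'range_z', 'fov_y', 'cx', 'cy', 'world_to_cam', 'shot'] [ 1.188 -0.594  0.757]
chute_bar 0.77 [276. 199.] [0.473 0.226 0.002] 1.3226107
chute_bar 0.72 [350. 234.] [0.744 0.208 0.023] 1.1432531
chute_mid 0.72 [230. 224.] [ 0.597 -0.075  0.148] 0.98777986
red_can 0.88 [314. 186.] [0.57  0.283 0.061] 1.269875
cradle 0.57 [315. 201.] [0.574 0.286 0.009] 1.2975842
bin 0.79 [154. 322.] [ 0.668 -0.34   0.114] 0.8025227
silver_can_a 0.86 [350. 236.] [0.745 0.207 0.017] 1.1452861
flat_can 0.56 [ 86. 275.] [ 0.346 -0.325  0.014] 1.0524566
scoop 0.74 [358. 180.] [ 0.601  0.48  -0.   ] 1.4051176
top 52.82507651662056 257.3463477577461 189.23365270164496 ['color', 'range_z', 'fov_y', 'cx', 'cy', 'world_to_cam', 'shot'] [0.452 0.111 1.197]
stand 0.8 [347. 170.] [ 0.573 -0.145  0.154] 1.0522712
chute_bar 0.6 [268. 160.] [0.603 0.07  0.146] 1.0591598
chute_bar 0.18 [188. 185.] [0.542 0.301 0.07 ] 1.1287798
chute_mid 0.74 [320. 162.] [ 0.596 -0.073  0.148] 1.0590966
red_can 0.91 [189. 178.] [0.563 0.298 0.069] 1.1315557
red_can 0.9 [179. 239.] [0.385 0.33  0.054] 1.1340387
bin 0.55 [380. 173.] [ 0.58  -0.284  0.004] 1.203693
bin 0.29 [265. 158.] [0.63  0.073 0.004] 1.2033159
silver_can_a 0.81 [302. 239.] [ 0.385 -0.023  0.119] 1.0733609
silver_can_a 0.62 [214. 124.] [0.71  0.22  0.121] 1.089955
flat_can 0.56 [397. 259.] [ 0.315 -0.325  0.015] 1.1755054
scoop 0.81 [134. 168.] [0.599 0.471 0.031] 1.1697251
```

View pics/scene0.png

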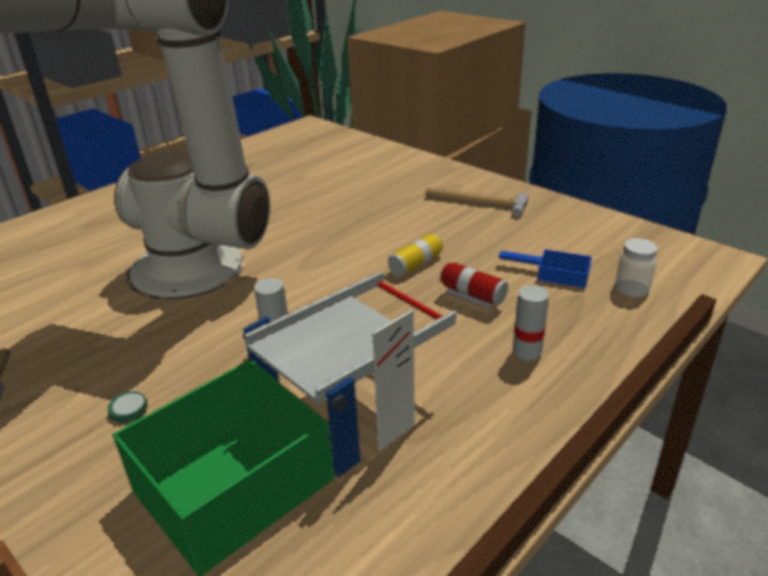

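View pics/top0.png

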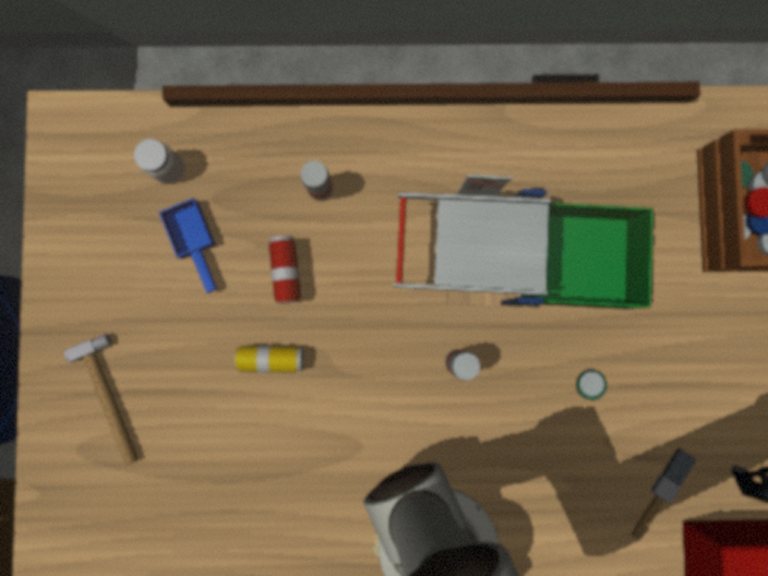

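Top view, full-res px: red can with white band at (190,180), its look-alikes are the yellow can (179,239), the silver standing cans (302,239) and (210,120), and the jar (103,105). The red one fits the description. The chute is near (320,162), its bar at (268,160) and the bin at (400,170). Next I measure and take one close crop.

```bash
python3 - <<'E'
from h import *
for n in ["top","scene"]:
    p=dict(np.load(n+".npz")); P=cloud(p); hsv=cv2.cvtColor(p["color"],cv2.COLOR_RGB2HSV)
    x,y,z=P[...,0],P[...,1],P[...,2]
    red=((hsv[...,0]<8)|(hsv[...,0]>172))&(hsv[...,1]>150)&(hsv[...,2]>60)
    bar=red&(y>0.0)&(y<0.14)&(x>.45)&(x<.75)&(z>.08)
    B=P[bar]; print(n,"bar",len(B),np.round(np.median(B,0),4)); 
    if len(B): 
        print(" ext",np.round(np.percentile(B,[1,99],0),3)," dydx",np.polyfit(B[:,0],B[:,1],1), "zmax",np.percentile(B[:,2],90))
    pl=(x>.53)&(x<.66)&(y>-.14)&(y<-.02)&(z>.1)&(z<.2)
    A=P[pl]; c,_,_,_=np.linalg.lstsq(np.c_[A[:,:2],np.ones(len(A))],A[:,2],rcond=None)
    r=A[:,2]-A[:,:2]@c[:2]-c[2]; print(" plate",c,np.degrees(np.arctan(c[1])),r.std(),len(A), "extent",np.round(np.percentile(A,[0,100],0),3))
    can=(x>.48)&(x<.66)&(y>.23)&(y<.36)&(z>.03)&(z<.09)
    C=P[can]; m=C.mean(0); u,s,vt=np.linalg.svd(C[:,:2]-m[:2],full_matrices=False)
    t=(C[:,:2]-m[:2])@vt[0]; print(" can",len(C),m,"axis",vt[0],np.degrees(np.arctan2(vt[0,1],vt[0,0])),"mid",m[:2]+vt[0]*(np.percentile(t,.5)+np.percentile(t,99.5))/2,"len",np.ptp(t),"ztop",np.percentile(C[:,2],95),"w",np.ptp((C[:,:2]-m[:2])@vt[1]))
    if n=="top":
        for t in ["chute_bar","stand","bin"]:
            for d in bot.trace(p,t)[:1] if 0 else []: pass
        # plate/rails overall: z between .12 and .19
        Q=P[(z>.125)&(z<.2)&(x>.45)&(x<.75)&(y>-.25)&(y<.13)]; print(" chute ext",np.round(np.percentile(Q,[.5,99.5],0),3))
        edge=P[(hsv[...,1]<60)&(z>.12)&(z<.17)&(x>.55)&(x<.64)&(y>-.25)&(y<.06)]; print(" plate y-ext",np.percentile(edge[:,1],[.5,99.5]))
    save(p,n+"_crop.png",5,(160,150,230,220) if n=="top" else (280,160,350,220))
E
```

```text
top bar 195 [0.5981 0.0725 0.1427]
 ext [[0.452 0.066 0.138]
 [0.68  0.111 1.197]]  dydx [-0.13070212  0.15228728] zmax 0.14580540546270115
 plate [-0.00285076 -0.0522515   0.14718781] -2.9910701341425945 0.0019381020031569766 2083 extent [[ 0.53  -0.14   0.141]
 [ 0.66  -0.02   0.158]]
 can 785 [0.55853722 0.29777263 0.06358854] axis [-0.99446111 -0.10510519] -173.9667727082205 mid [0.55952148 0.29787666] len 0.1305378231892024 ztop 0.0718301025904072 w 0.05327629406097199
 chute ext [[ 0.486 -0.192  0.135]
 [ 0.698  0.078  0.19 ]]
 plate y-ext [-0.19134542  0.00682549]
scene bar 177 [0.5996 0.0681 0.1403]
 ext [[0.527 0.062 0.135]
 [0.665 0.077 0.144]]  dydx [-0.06514284  0.10737254] zmax 0.14236578748167913
 plate [-0.00310268 -0.05283328  0.14571626] -3.0243120187209924 0.0010310641656231501 1630 extent [[ 0.53  -0.14   0.143]
 [ 0.66  -0.02   0.154]]
 can 734 [0.57297402 0.2865574  0.05488042] axis [0.98785007 0.15540988] 8.940568905273361 mid [0.56568905 0.28541132] len 0.13460194645705853 ztop 0.06830885624559441 w 0.04931954574114985
```

View pics/top_crop.png

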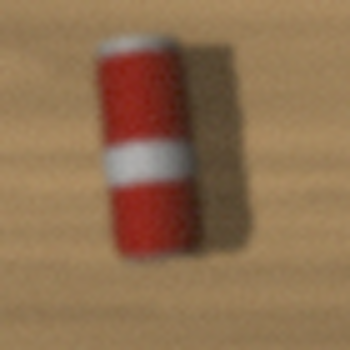

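The crop shows the red can with its white band at crop (148,150), which is full px (190,180). That's the right one.

```bash
python3 - <<'E'
from h import *
from scipy.spatial.transform import Rotation as R
o=bot.get_obs(); print({k:np.round(o[k],3).tolist() for k in ["time","ee_pos","tcp_rot","opening"]},bot.hold_point_z)
T=R.from_euler("xyz",o["tcp_rot"],degrees=True).as_matrix(); print(T.round(3))
p=dict(np.load("top.npz")); P=cloud(p); x,y,z=P[...,0],P[...,1],P[...,2]
hsv=cv2.cvtColor(p["color"],cv2.COLOR_RGB2HSV)
red=((hsv[...,0]<8)|(hsv[...,0]>172))&(hsv[...,1]>150)
B=P[red&(y>0.0)&(y<0.1)&(x>.45)&(x<.75)&(z>.1)&(z<.2)]
print(np.polyfit(B[:,0]-.598,B[:,1],1),np.percentile(B[:,0],[1,99]))
E
```

```text
{'time': 1.0, 'ee_pos': [0.224, -0.502, 0.231], 'tcp_rot': [-179.999, 0.001, 24.053], 'opening': 0.085} 0.0187
[[ 0.913  0.408 -0.   ]
 [ 0.408 -0.913  0.   ]
 [-0.    -0.    -1.   ]]
[-0.06482207  0.07289645] [0.53130318 0.68042966]
```

>>> play_rows([
  {"linear": [0, 0, 4], "delta_rot": [0, 0, 0], "grip": 0},
  {"linear": [3, 4.6, 4], "delta_rot": [0, 0, -0.1], "grip": 0},
  {"linear": [5.6, 8.6, 4], "delta_rot": [0, 0, -0.2], "grip": 0},
  {"linear": [8.3, 12.6, 4], "delta_rot": [0, 0, -0.3], "grip": 0},
  {"linear": [11, 16.7, 4], "delta_rot": [0, 0, -0.4], "grip": 0},
  {"linear": [13.7, 20.9, 4], "delta_rot": [0, 0, -0.484], "grip": 60},
  {"linear": [16.4, 25, 4], "delta_rot": [0, 0, -0.484], "grip": 60},
  {"linear": [19.1, 29.1, 4], "delta_rot": [0, 0, -0.484], "grip": 60},
  {"linear": [21.8, 33.2, 4], "delta_rot": [0, 0, -0.484], "grip": 60},
  {"linear": [24.5, 37.3, 4], "delta_rot": [0, 0, -0.484], "grip": 60},
])

```text
time: 2.0
ee_pos: [0.4699, -0.1273, 0.2715]
tcp_rot: [180.0, -0.0, -3.7]
wrist_force: [0.9, -0.6, -0.4]
opening: 0.0653
grasp_force: 0.0
```

>>> play_rows([
  {"linear": [2.7, 4.1, 0], "delta_rot": [0, 0, 0], "grip": 60},
  {"linear": [5.4, 8.2, 0], "delta_rot": [0, 0, 0], "grip": 60},
  {"linear": [8.1, 12.3, 0], "delta_rot": [0, 0, 0], "grip": 60},
  {"linear": [10.8, 16.4, 0], "delta_rot": [0, 0, 0], "grip": 60},
  {"linear": [13.3, 20.2, 0], "delta_rot": [0, 0, 0], "grip": 60},
  {"linear": [13.3, 20.2, 0], "delta_rot": [0, 0, 0], "grip": 60},
  {"linear": [13.3, 20.2, 0], "delta_rot": [0, 0, 0], "grip": 60},
  {"linear": [13.3, 20.2, 0], "delta_rot": [0, 0, 0], "grip": 60},
])

```text
time: 2.8
ee_pos: [0.6027, 0.0195, 0.2713]
tcp_rot: [-178.0, 0.1, 0.9]
wrist_force: [0.5, -0.0, 0.3]
opening: 0.0655
grasp_force: 0.0
```

```bash
python3 - <<'E'
from h import *
o=bot.get_obs(); print({k:np.round(o[k],4).tolist() for k in ["time","ee_pos","tcp_rot","opening","wrist_force"]})
p=bot.camera("wrist"); save(p,"w1.png",1.2); P=cloud(p); x,y,z=P[...,0],P[...,1],P[...,2]
hsv=cv2.cvtColor(p["color"],cv2.COLOR_RGB2HSV)
red=((hsv[...,0]<8)|(hsv[...,0]>172))&(hsv[...,1]>130)
B=P[red&(y>0.04)&(y<0.11)&(x>.5)&(x<.72)&(z>.1)&(z<.2)]
print(len(B)); print(np.polyfit(B[:,0]-.602,B[:,1],1),np.percentile(B,[1,50,90,99],0).round(4))
A=P[(x>.57)&(x<.65)&(y>-.1)&(y<-.0)&(z>.13)&(z<.17)]; print(len(A)); 
if len(A)>50: print(np.linalg.lstsq(np.c_[A[:,:2],np.ones(len(A))],A[:,2],rcond=None)[0])
E
```

```text
{'time': 2.8, 'ee_pos': [0.6027, 0.0195, 0.2713], 'tcp_rot': [-177.9552, 0.103, 0.9398], 'opening': 0.0655, 'wrist_force': [0.4888, -0.0054, 0.3464]}
1479
[-0.06447673  0.07221875] [[0.5241 0.0633 0.1392]
 [0.6111 0.0718 0.1425]
 [0.6687 0.0777 0.1437]
 [0.68   0.0811 0.1444]]
7735
[-0.00295049 -0.0500961   0.14675018]
```

View pics/w1.png

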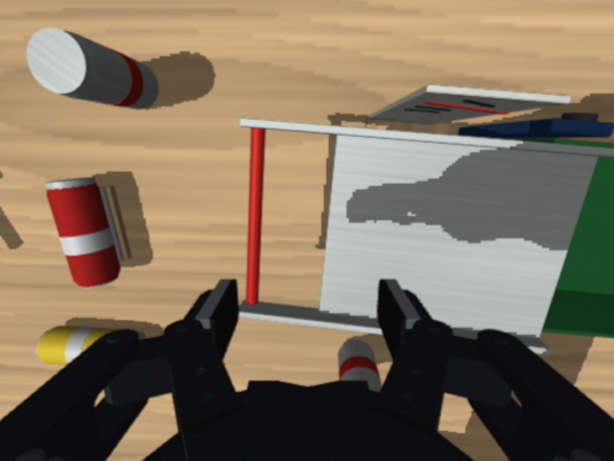

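The wrist view shows the bar at about (212,180) in native px, clear of other things. The arm stopped short of its target, so I check the joints.

```bash
python3 - <<'E'
from h import *
o=bot.get_obs(); print({k:np.round(o[k],2).tolist() for k in ["time","q","qd","ee_pos","tcp_rot"]})
E
```

```text
{'time': 2.85, 'q': [0.89, 13.86, 24.66, 100.89, 2.05, 179.94], 'qd': [-0.63, -0.82, -0.44, -0.03, -0.16, -0.02], 'ee_pos': [0.6, 0.02, 0.27], 'tcp_rot': [-177.95, 0.08, 0.94]}
```

>>> play_rows([
  {"linear": [0, 2, 0], "delta_rot": [0, 0, 0], "grip": 80},
  {"linear": [0, 2, 0], "delta_rot": [0, 0, 0], "grip": 80},
])

```text
time: 3.05
ee_pos: [0.6027, 0.0312, 0.2718]
tcp_rot: [-177.5, 0.0, 1.9]
wrist_force: [0.4, -0.9, 0.2]
opening: 0.0588
grasp_force: 0.0
```

```bash
python3 - <<'E'
from h import *
o=bot.get_obs(); print({k:np.round(o[k],2).tolist() for k in ["time","q","qd","ee_pos","tcp_rot"]})
E
```

```text
{'time': 3.05, 'q': [1.8, 13.92, 24.76, 100.89, 2.46, 179.94], 'qd': [-0.49, -0.02, 0.0, -0.02, -0.84, 0.07], 'ee_pos': [0.6, 0.03, 0.27], 'tcp_rot': [-177.54, 0.05, 1.86]}
```

Joint 6 is at its limit, so I turn the grasp the other way round by half a turn.

>>> play_rows([
  {"linear": [0, 0.5, 0], "delta_rot": [0, 0, 0.149], "grip": 80},
  {"linear": [0, 1, 0], "delta_rot": [0, 0, 0.298], "grip": 80},
  {"linear": [0, 1.5, 0], "delta_rot": [0, 0, 0.447], "grip": 80},
  {"linear": [0, 2, 0], "delta_rot": [0, 0, 0.596], "grip": 80},
  {"linear": [0, 2.5, 0], "delta_rot": [0, 0, 0.745], "grip": 80},
  {"linear": [0, 3, 0], "delta_rot": [0, 0, 0.894], "grip": 80},
  {"linear": [0, 3.5, 0], "delta_rot": [0, 0, 1.043], "grip": 80},
  {"linear": [0, 4, 0], "delta_rot": [0, 0, 1.192], "grip": 80},
  {"linear": [0, 4.1, 0], "delta_rot": [0, 0, 1.341], "grip": 80},
  {"linear": [0, 4.1, 0], "delta_rot": [0, 0, 1.49], "grip": 80},
])

```text
time: 4.05
ee_pos: [0.6029, 0.0716, 0.2716]
tcp_rot: [-177.6, 0.1, 87.5]
wrist_force: [0.4, 0.4, -0.5]
opening: 0.059
grasp_force: 0.0
```

>>> play_rows([
  {"linear": [0, 0, 0], "delta_rot": [0, 0, 0.149], "grip": 80},
  {"linear": [0, 0, 0], "delta_rot": [0, 0, 0.298], "grip": 80},
  {"linear": [0, 0, 0], "delta_rot": [0, 0, 0.447], "grip": 80},
  {"linear": [0, 0, 0], "delta_rot": [0, 0, 0.596], "grip": 80},
  {"linear": [0, 0, 0], "delta_rot": [0, 0, 0.745], "grip": 80},
  {"linear": [0, 0, 0], "delta_rot": [0, 0, 0.894], "grip": 80},
  {"linear": [0, 0, 0], "delta_rot": [0, 0, 1.043], "grip": 80},
  {"linear": [0, 0, 0], "delta_rot": [0, 0, 1.192], "grip": 80},
  {"linear": [0, 0, 0], "delta_rot": [0, 0, 1.341], "grip": 80},
  {"linear": [0, 0, 0], "delta_rot": [0, 0, 1.49], "grip": 80},
])

```text
time: 5.05
ee_pos: [0.6028, 0.0714, 0.2717]
tcp_rot: [-177.6, 0.1, 172.9]
wrist_force: [0.2, 0.4, 0.1]
opening: 0.0585
grasp_force: 0.0
```

```bash
cat >> h.py <<'E'
from scipy.spatial.transform import Rotation as R
def rotto(yaw,tilt=0):
    "rotvec from current to tool-down at yaw, then tilted about the tool/chute x axis"
    o=bot.get_obs(); now=R.from_euler("xyz",o["tcp_rot"],degrees=True)
    tgt=R.from_euler("xyz",[180,0,yaw],degrees=True)
    a=np.radians(-3.7); tgt=R.from_rotvec(np.radians(tilt)*np.array([np.cos(a),np.sin(a),0]))*tgt
    print({k:np.round(o[k],4).tolist() for k in ["time","q","ee_pos","tcp_rot","opening"]},"rot",(tgt*now.inv()).as_rotvec().round(4))
E
python3 - <<'E'
from h import *
rotto(176.3)
E
```

```text
{'time': 5.05, 'q': [7.8668, 14.9808, 26.0323, 101.5759, -2.3709, 14.9838], 'ee_pos': [0.6028, 0.0714, 0.2717], 'tcp_rot': [-177.5742, 0.1062, 172.8961], 'opening': 0.0585} rot [ 0.0423 -0.0021  0.0594]
```

>>> play_rows([
  {"linear": [0, 0.1, -3], "delta_rot": [0.042, -0.002, 0.059], "grip": 80},
  {"linear": [0, 0.1, -7], "delta_rot": [0.042, -0.002, 0.059], "grip": 80},
  {"linear": [0, 0.1, -10], "delta_rot": [0.042, -0.002, 0.059], "grip": 80},
  {"linear": [0, 0.1, -13], "delta_rot": [0.042, -0.002, 0.059], "grip": 80},
  {"linear": [0, 0.1, -15.2], "delta_rot": [0.042, -0.002, 0.059], "grip": 80},
  {"linear": [0, 0.1, -15.2], "delta_rot": [0.042, -0.002, 0.059], "grip": 80},
  {"linear": [0, 0.1, -15.2], "delta_rot": [0.042, -0.002, 0.059], "grip": 160},
  {"linear": [0, 0.1, -15.2], "delta_rot": [0.042, -0.002, 0.059], "grip": 200},
  {"linear": [0, 0.1, -15.2], "delta_rot": [0.042, -0.002, 0.059], "grip": 255},
  {"linear": [0, 0.1, -15.2], "delta_rot": [0.042, -0.002, 0.059], "grip": 255},
], force=40)

```text
time: 6.05
ee_pos: [0.6037, 0.0715, 0.1208]
tcp_rot: [-179.9, 0.1, 175.9]
wrist_force: [0.2, -6.5, 4.1]
opening: 0.0103
grasp_force: 39.0
```

>>> play_rows([
  {"linear": [0, 0, 0], "delta_rot": [0, 0, 0], "grip": 255},
  {"linear": [0, 0, 0], "delta_rot": [0, 0, 0], "grip": 255},
  {"linear": [0, 0, 0], "delta_rot": [0, 0, 0], "grip": 255},
])

```text
time: 6.35
ee_pos: [0.6038, 0.0715, 0.1208]
tcp_rot: [-179.9, 0.1, 175.9]
wrist_force: [-0.3, -5.6, 3.4]
opening: 0.0106
grasp_force: 39.0
```

>>> play_rows([
  {"linear": [0, 0.02, 1], "delta_rot": [0, 0, 0], "grip": 255},
  {"linear": [0, 0.02, 2.1], "delta_rot": [0, 0, 0], "grip": 255},
  {"linear": [0, -0.05, 3.4], "delta_rot": [0, 0, 0], "grip": 255},
  {"linear": [0, -0.2, 4.7], "delta_rot": [0, 0, 0], "grip": 255},
  {"linear": [0, -0.4, 6], "delta_rot": [0, 0, 0], "grip": 255},
  {"linear": [0, -0.7, 7.2], "delta_rot": [0, 0, 0], "grip": 255},
  {"linear": [-0.1, -1.05, 8.4], "delta_rot": [0, 0, 0], "grip": 255},
  {"linear": [-0.1, -1.45, 9.7], "delta_rot": [0, 0, 0], "grip": 255},
  {"linear": [-0.1, -1.45, 9.7], "delta_rot": [0, 0, 0], "grip": 255},
  {"linear": [-0.1, -1.45, 9.7], "delta_rot": [0, 0, 0], "grip": 255},
])

```text
time: 7.35
ee_pos: [0.6028, 0.058, 0.2174]
tcp_rot: [180.0, 0.1, 175.9]
wrist_force: [4.1, -2.5, 1.5]
opening: 0.0105
grasp_force: 39.9
```

```bash
cat >> h.py <<'E'
def slope():
    for n in ["top","scene"]:
        p=bot.camera(n); P=cloud(p); x,y,z=P[...,0],P[...,1],P[...,2]
        m=(x>.55)&(x<.65)&(y>-.16)&(y<-.02)&(z>.13)&(z<.225)&(p["color"].max(2)>60)
        A=P[m]
        for _ in range(4):
            c=np.linalg.lstsq(np.c_[A[:,:2],np.ones(len(A))],A[:,2],rcond=None)[0]; r=A[:,2]-A[:,:2]@c[:2]-c[2]; A=A[abs(r)<max(2*r.std(),.002)]
        print(n,len(A),c.round(4),"deg",np.degrees(np.arctan(np.hypot(c[0],c[1]))).round(2),"std",r.std().round(4))
    return p
E
python3 - <<'E'
from h import *
p=slope(); save(p,"s2.png",4,(170,160,330,300)); rotto(176.3)
E
```

```text
top 636 [0.0214 0.3477 0.2024] deg 19.21 std 0.0013
scene 1972 [0.0223 0.3497 0.2006] deg 19.31 std 0.001
{'time': 7.45, 'q': [5.5174, 12.4392, 16.853, 94.3316, -0.0139, 9.584], 'ee_pos': [0.6028, 0.0582, 0.2169], 'tcp_rot': [-179.9999, 0.0833, 175.9334], 'opening': 0.0107} rot [0.0001 0.0015 0.0064]
```

View pics/s2.png

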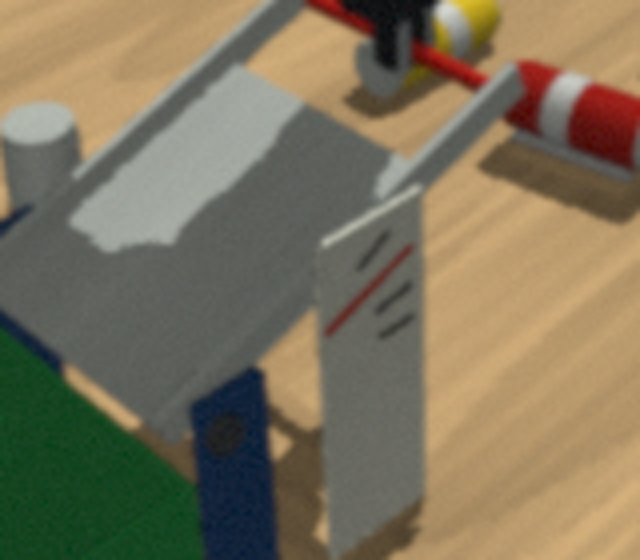

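The view shows the chute near the red line, which runs from crop (330,330) to (412,245); it measures about 19.3 degrees. I nudge it up 3 mm, release, retreat and check.

>>> play_rows([
  {"linear": [0, -0.06, 0.15], "delta_rot": [0, 0, 0], "grip": 255},
  {"linear": [0, -0.12, 0.3], "delta_rot": [0, 0, 0], "grip": 255},
  {"linear": [0, -0.12, 0.3], "delta_rot": [0, 0, 0], "grip": 255},
  {"linear": [0, -0.12, 0.3], "delta_rot": [0, 0, 0], "grip": 80},
  {"linear": [0, -0.12, 0.3], "delta_rot": [0, 0, 0], "grip": 80},
  {"linear": [0, -0.12, 0.3], "delta_rot": [0, 0, 0], "grip": 80},
  {"linear": [0, -0.12, 0.3], "delta_rot": [0, 0, 0], "grip": 80},
  {"linear": [0, -0.12, 1.5], "delta_rot": [0, 0, 0], "grip": 80},
  {"linear": [0, -0.12, 4.5], "delta_rot": [0, 0, 0], "grip": 80},
  {"linear": [0, -0.12, 7.5], "delta_rot": [0, 0, 0], "grip": 80},
])

```text
time: 8.45
ee_pos: [0.6016, 0.0568, 0.2928]
tcp_rot: [-180.0, -0.1, 175.9]
wrist_force: [0.8, -0.8, 0.3]
opening: 0.0588
grasp_force: 0.0
```

>>> play_rows([
  {"linear": [-1, 4, 0], "delta_rot": [0, 0, 0.05], "grip": 0},
  {"linear": [-1.7, 8, 0], "delta_rot": [0, 0, 0.1], "grip": 0},
  {"linear": [-2.5, 12, 0], "delta_rot": [0, 0, 0.15], "grip": 0},
  {"linear": [-3.3, 16, 0], "delta_rot": [0, 0, 0.176], "grip": 0},
  {"linear": [-4.2, 20, 0], "delta_rot": [0, 0, 0.176], "grip": 0},
  {"linear": [-4.2, 24, 0], "delta_rot": [0, 0, 0.176], "grip": 0},
  {"linear": [-4.2, 24, 0], "delta_rot": [0, 0, 0.176], "grip": 0},
  {"linear": [-4.2, 24, 0], "delta_rot": [0, 0, 0.176], "grip": 0},
  {"linear": [-4.2, 24, 0], "delta_rot": [0, 0, 0.176], "grip": 0},
  {"linear": [-4.2, 24, 0], "delta_rot": [0, 0, 0.176], "grip": 0},
])

```text
time: 9.45
ee_pos: [0.5604, 0.2957, 0.2919]
tcp_rot: [-180.0, -0.0, -174.1]
wrist_force: [-0.4, -0.3, 0.3]
opening: 0.0851
grasp_force: 0.0
```

```bash
cat >> h.py <<'E'
def can(n):
    p=bot.camera(n); P=cloud(p); x,y,z=P[...,0],P[...,1],P[...,2]
    C=P[(x>.46)&(x<.66)&(y>.22)&(y<.37)&(z>.045)&(z<.085)]
    if len(C)<100: print(n,len(C)); return p
    c=cv2.minAreaRect((C[:,:2]*1000).astype(np.float32)); m=C[:,:2].mean(0)
    top=C[C[:,2]>.064]; f=np.polyfit(top[:,0]-.56,top[:,1],1)
    print(n,len(C),"rect",c,"mean",m,"ridge",f,np.degrees(np.arctan(f[0])),"ztop",np.percentile(C[:,2],97)); return p
E
python3 - <<'E'
from h import *
slope(); can("top"); p=can("wrist"); save(p,"w2.png",1); rotto(176.3)
E
```

```text
top 1672 [0.0223 0.3552 0.2031] deg 19.59 std 0.0014
scene 1987 [0.0245 0.3539 0.2003] deg 19.53 std 0.001
top 392 rect ((559.2081298828125, 300.35345458984375), (126.0433349609375, 52.526885986328125), 7.520395278930664) mean [0.54939538 0.29244561] ridge [0.20219143 0.29880848] 11.430612087802306 ztop 0.07303420836448295
wrist 3219 rect ((559.7378540039062, 303.0494384765625), (130.09725952148438, 52.64739227294922), 6.5115885734558105) mean [0.55597725 0.30255569] ridge [0.09796841 0.30321221] 5.5953212630345295 ztop 0.07026041034957328
{'time': 9.65, 'q': [27.8554, 19.5849, 34.1167, 104.5594, -0.0046, 21.9006], 'ee_pos': [0.5603, 0.2961, 0.2916], 'tcp_rot': [-179.9854, -0.0239, -174.0452], 'opening': 0.0852} rot [ 0.0003 -0.0004 -0.1685]
```

View pics/w2.png

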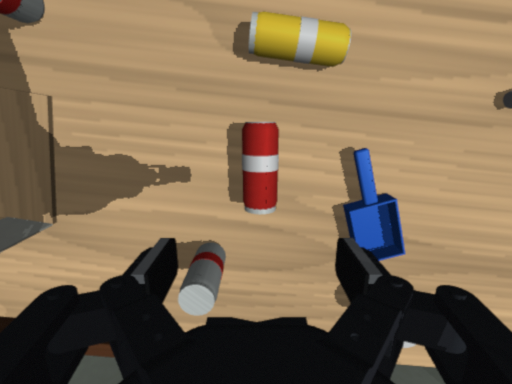

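The chute holds at 19.6 degrees. The red can is at px (260,165), lined up between the open fingers. Descending.

>>> play_rows([
  {"linear": [0, 0.5, -4], "delta_rot": [0, 0, 0], "grip": 0},
  {"linear": [0, 0.5, -8.5], "delta_rot": [0, 0, 0], "grip": 0},
  {"linear": [0, 0.5, -13], "delta_rot": [0, 0, 0], "grip": 0},
  {"linear": [0, 0.5, -17], "delta_rot": [0, 0, 0], "grip": 0},
  {"linear": [0, 0.5, -20], "delta_rot": [0, 0, 0], "grip": 0},
  {"linear": [0, 0.5, -23], "delta_rot": [0, 0, 0], "grip": 0},
  {"linear": [0, 0.5, -25], "delta_rot": [0, 0, 0], "grip": 0},
  {"linear": [0, 0.5, -26.5], "delta_rot": [0, 0, 0], "grip": 0},
  {"linear": [0, 0.5, -26.5], "delta_rot": [0, 0, 0], "grip": 0},
  {"linear": [0, 0.5, -26.5], "delta_rot": [0, 0, 0], "grip": 60},
], force=20)

```text
time: 10.65
ee_pos: [0.5605, 0.3019, 0.0271]
tcp_rot: [-180.0, -0.0, -174.0]
wrist_force: [0.3, 0.1, 0.4]
opening: 0.0732
grasp_force: 0.0
```

>>> play_rows([
  {"linear": [0, 0, 0], "delta_rot": [0, 0, 0], "grip": 80},
  {"linear": [0, 0, 0], "delta_rot": [0, 0, 0], "grip": 90},
  {"linear": [0, 0, 0], "delta_rot": [0, 0, 0], "grip": 100},
  {"linear": [0, 0, 0], "delta_rot": [0, 0, 0], "grip": 110},
  {"linear": [0, 0, 0], "delta_rot": [0, 0, 0], "grip": 120},
  {"linear": [0, 0, 0], "delta_rot": [0, 0, 0], "grip": 120},
  {"linear": [0, 0, 0], "delta_rot": [0, 0, 0], "grip": 120},
])

```text
time: 11.35
ee_pos: [0.5608, 0.3021, 0.0277]
tcp_rot: [180.0, 0.1, -174.0]
wrist_force: [-0.2, -1.4, 6.1]
opening: 0.0525
grasp_force: 20.6
```

>>> play_rows([
  {"linear": [0, 0, 1], "delta_rot": [0, 0, 0], "grip": 120},
  {"linear": [0, 0, 4], "delta_rot": [0, 0, 0], "grip": 120},
  {"linear": [0, 0, 8], "delta_rot": [0, 0, 0], "grip": 120},
  {"linear": [0, 0, 12], "delta_rot": [0, 0, 0], "grip": 120},
  {"linear": [0, 0, 16], "delta_rot": [0, 0, 0], "grip": 120},
  {"linear": [0, 0, 20], "delta_rot": [0, 0, -0.05], "grip": 120},
  {"linear": [0, 0, 24], "delta_rot": [0, 0, -0.1], "grip": 120},
  {"linear": [0, 0, 28], "delta_rot": [0, 0, -0.169], "grip": 120},
  {"linear": [0, 0, 31], "delta_rot": [0, 0, -0.169], "grip": 120},
  {"linear": [0, 0, 31], "delta_rot": [0, 0, -0.169], "grip": 120},
])

```text
time: 12.35
ee_pos: [0.5603, 0.302, 0.3417]
tcp_rot: [179.8, 0.3, 176.3]
wrist_force: [-0.4, -0.4, -0.7]
opening: 0.0517
grasp_force: 21.3
```

>>> play_rows([
  {"linear": [0.3, -4, 0], "delta_rot": [0.03, 0, 0], "grip": 120},
  {"linear": [0.6, -8, 0], "delta_rot": [0.06, 0, 0], "grip": 120},
  {"linear": [0.9, -12, 0], "delta_rot": [0.1, 0, 0], "grip": 120},
  {"linear": [1.3, -16, 0], "delta_rot": [0.14, -0.01, 0], "grip": 120},
  {"linear": [1.7, -20, 0], "delta_rot": [0.18, -0.01, 0], "grip": 120},
  {"linear": [2, -24, 0], "delta_rot": [0.22, -0.01, 0], "grip": 120},
  {"linear": [2.3, -28, 0], "delta_rot": [0.26, -0.02, 0], "grip": 120},
  {"linear": [2.6, -32, 0], "delta_rot": [0.3, -0.02, 0], "grip": 120},
  {"linear": [2.9, -36, 0], "delta_rot": [0.341, -0.022, 0], "grip": 120},
  {"linear": [3.2, -40, 0], "delta_rot": [0.341, -0.022, 0], "grip": 120},
])

```text
time: 13.35
ee_pos: [0.5916, -0.1004, 0.3357]
tcp_rot: [160.3, -0.1, 176.3]
wrist_force: [0.5, 1.2, -0.4]
opening: 0.0524
grasp_force: 21.3
```

>>> play_rows([
  {"linear": [0.1, -1.8, 0], "delta_rot": [0, 0, 0], "grip": 120},
  {"linear": [0.1, -1.8, -2], "delta_rot": [0, 0, 0], "grip": 120},
  {"linear": [0.1, -1.8, -5], "delta_rot": [0, 0, 0], "grip": 120},
  {"linear": [0.1, -1.8, -5], "delta_rot": [0, 0, 0], "grip": 120},
  {"linear": [0.1, -1.8, -5], "delta_rot": [0, 0, 0], "grip": 120},
])

```text
time: 13.85
ee_pos: [0.5926, -0.1158, 0.2867]
tcp_rot: [160.4, -0.1, 176.4]
wrist_force: [-0.1, -0.3, 1.4]
opening: 0.0526
grasp_force: 21.3
```

```bash
python3 - <<'E'
from h import *
rotto(176.3,19.6); p=bot.camera("scene"); save(p,"s3.png",1.5)
o=bot.get_obs(); Rm=R.from_euler("xyz",o["tcp_rot"],degrees=True).as_matrix()
P=cloud(p); L=(P-o["ee_pos"])@Rm  # tool frame
hsv=cv2.cvtColor(p["color"],cv2.COLOR_RGB2HSV)
m=(abs(L[...,0])<.09)&(abs(L[...,1])<.035)&(L[...,2]>-.05)&(L[...,2]<.03)&(p["range_z"]>0)&(((hsv[...,0]<8)|(hsv[...,0]>172))&(hsv[...,1]>130))
C=L[m]; print(len(C),np.percentile(C,[1,50,99],0).round(4)); w=P[m]; print(np.percentile(w,[1,99],0).round(3))
# least-squares circle in tool y-z
b=np.linalg.lstsq(np.c_[2*C[:,1:],np.ones(len(C))],(C[:,1:]**2).sum(1),rcond=None)[0]; print("centre tool y,z",b[:2],"r",np.sqrt(b[2]+b[0]**2+b[1]**2))
E
```

```text
{'time': 13.85, 'q': [-19.7883, 19.1739, 31.0333, 107.602, 18.7551, -17.0793], 'ee_pos': [0.5926, -0.1158, 0.2867], 'tcp_rot': [160.4159, -0.0969, 176.3586], 'opening': 0.0526} rot [ 0.0002 -0.0017 -0.001 ]
525 [[-0.0565 -0.0277 -0.0415]
 [-0.0308 -0.0103 -0.0361]
 [ 0.0497  0.02   -0.0153]]
[[ 0.541 -0.151  0.293]
 [ 0.648 -0.108  0.328]]
centre tool y,z [-0.00132804 -0.01472826] r 0.02544754947046063
```

View pics/s3.png

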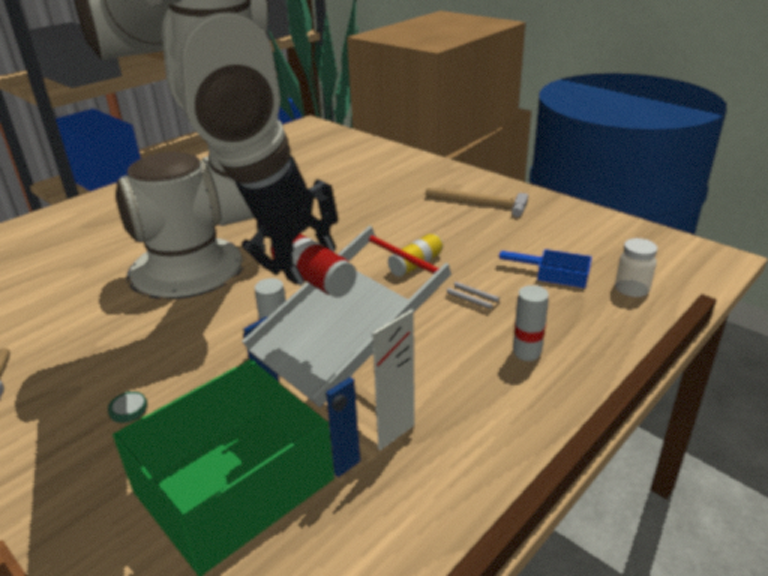

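The picture shows the can held level across the chute at (325,265), with the bin below and left of it. Lowering along the plate normal.

>>> play_rows([
  {"linear": [0.1, 0, -2.5], "delta_rot": [0, 0, 0], "grip": 120},
  {"linear": [0.1, 0, -4.7], "delta_rot": [0, 0, 0], "grip": 120},
  {"linear": [0.1, 0.5, -6.1], "delta_rot": [0, 0, 0], "grip": 120},
  {"linear": [0.2, 1, -7.5], "delta_rot": [0, 0, 0], "grip": 120},
  {"linear": [0.2, 1.3, -8.4], "delta_rot": [0, 0, 0], "grip": 120},
  {"linear": [0.2, 1.55, -9], "delta_rot": [0, 0, 0], "grip": 120},
  {"linear": [0.2, 1.65, -9.3], "delta_rot": [0, 0, 0], "grip": 120},
  {"linear": [0.2, 1.65, -9.3], "delta_rot": [0, 0, 0], "grip": 120},
  {"linear": [0.2, 1.65, -9.3], "delta_rot": [0, 0, 0], "grip": 120},
])

```text
time: 14.8
ee_pos: [0.5953, -0.0998, 0.194]
tcp_rot: [160.5, 0.0, 176.3]
wrist_force: [-0.3, 0.5, 0.7]
opening: 0.052
grasp_force: 21.3
```

>>> play_rows([
  {"linear": [0, 0.03, -0.1], "delta_rot": [0, 0, 0], "grip": 120},
  {"linear": [0, 0.03, -0.1], "delta_rot": [0, 0, 0], "grip": 120},
])

```text
time: 15.0
ee_pos: [0.5952, -0.0995, 0.1925]
tcp_rot: [160.4, -0.0, 176.3]
wrist_force: [-0.3, -0.1, 0.0]
opening: 0.0521
grasp_force: 21.3
```

```bash
python3 - <<'E'
from h import *
o=bot.get_obs(); print(o["time"],np.round(o["wrist_force"],2)); Rm=R.from_euler("xyz",o["tcp_rot"],degrees=True).as_matrix()
p=bot.camera("scene"); P=cloud(p); L=(P-o["ee_pos"])@Rm
hsv=cv2.cvtColor(p["color"],cv2.COLOR_RGB2HSV)
m=(abs(L[...,0])<.09)&(abs(L[...,1])<.035)&(L[...,2]>-.05)&(L[...,2]<.03)&(((hsv[...,0]<8)|(hsv[...,0]>172))&(hsv[...,1]>130))
C=L[m]; b=np.linalg.lstsq(np.c_[2*C[:,1:],np.ones(len(C))],(C[:,1:]**2).sum(1),rcond=None)[0]; print("centre",b[:2],"r",np.sqrt(b[2]+b[0]**2+b[1]**2),np.percentile(C,[1,99],0).round(4))
A=L[(abs(L[...,0])<.05)&(L[...,1]>.04)&(L[...,1]<.1)&(L[...,2]>-.005)&(L[...,2]<.03)]
B=L[(abs(L[...,0])<.05)&(L[...,1]<-.04)&(L[...,1]>-.1)&(L[...,2]>-.005)&(L[...,2]<.03)]
print("plate z in tool",[ (len(q),np.median(q,0).round(4)) for q in (A,B) if len(q)])
save(p,"s4.png",4,(160,150,310,280))
E
```

```text
15.0 [-0.34 -0.14  0.03]
centre [-0.00125638 -0.01609719] r 0.025217480459300487 [[-0.056  -0.0269 -0.0425]
 [ 0.0492  0.02   -0.0166]]
plate z in tool [(666, array([-0.009 ,  0.0703,  0.012 ])), (990, array([-0.0023, -0.0705,  0.0121]))]
```

View pics/s4.png

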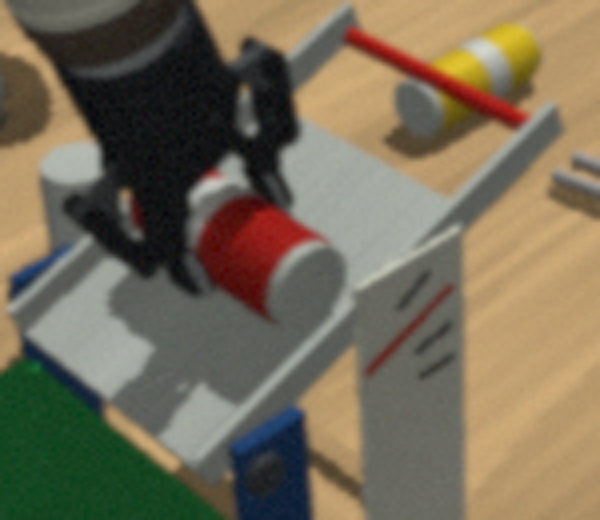

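The can sits about 1 mm above the plate and between the rails. Last millimetre, then open a little and withdraw along the normal.

>>> play_rows([
  {"linear": [0, 0.03, -0.1], "delta_rot": [0, 0, 0], "grip": 120},
  {"linear": [0, 0.03, -0.1], "delta_rot": [0, 0, 0], "grip": 120},
  {"linear": [0, 0.03, -0.1], "delta_rot": [0, 0, 0], "grip": 60},
  {"linear": [0, 0.03, -0.1], "delta_rot": [0, 0, 0], "grip": 60},
  {"linear": [0, 0.03, -0.1], "delta_rot": [0, 0, 0], "grip": 60},
  {"linear": [-0.1, -1.6, 4.6], "delta_rot": [0, 0, 0], "grip": 60},
  {"linear": [-0.2, -3.2, 9.2], "delta_rot": [0, 0, 0], "grip": 60},
  {"linear": [-0.2, -3.2, 13.5], "delta_rot": [0, 0, 0], "grip": 60},
  {"linear": [-0.2, -3.2, 16], "delta_rot": [0, 0, 0], "grip": 60},
  {"linear": [-0.2, -3.2, 16], "delta_rot": [0, 0, 0], "grip": 60},
])

```text
time: 16.05
ee_pos: [0.5935, -0.1316, 0.356]
tcp_rot: [160.5, 0.3, 176.3]
wrist_force: [0.2, -0.1, -0.4]
opening: 0.0654
grasp_force: 0.0
```

>>> play_rows([
  {"linear": [-3, 0, 0], "delta_rot": [0, 0, 0], "grip": 60},
  {"linear": [-6, 0, 0], "delta_rot": [0, 0, 0], "grip": 60},
  {"linear": [-9, 0, 0], "delta_rot": [0, 0, 0], "grip": 60},
  {"linear": [-12, 0, 0], "delta_rot": [0, 0, 0], "grip": 60},
  {"linear": [-12, 0, 0], "delta_rot": [0, 0, 0], "grip": 60},
  {"linear": [-12, 0, 0], "delta_rot": [0, 0, 0], "grip": 60},
  {"linear": [-12, 0, 0], "delta_rot": [0, 0, 0], "grip": 60},
  {"linear": [-12, 0, 0], "delta_rot": [0, 0, 0], "grip": 60},
])

```text
time: 16.85
ee_pos: [0.4738, -0.1313, 0.3516]
tcp_rot: [160.4, -0.1, 176.4]
wrist_force: [-0.7, -0.1, 0.7]
opening: 0.0655
grasp_force: 0.0
```

```bash
python3 - <<'E'
from h import *
p=slope(); save(p,"s5.png",1.5); rotto(176.3)
E
```

```text
top 1620 [0.0196 0.3539 0.2045] deg 19.52 std 0.0014
scene 2021 [0.0235 0.3542 0.2007] deg 19.54 std 0.001
{'time': 16.95, 'q': [-25.8408, 7.3909, 24.442, 114.7804, 18.0403, -23.43], 'ee_pos': [0.4737, -0.1314, 0.3517], 'tcp_rot': [160.4246, -0.0792, 176.3741], 'opening': 0.0652} rot [-0.341   0.0205 -0.001 ]
```

View pics/s5.png

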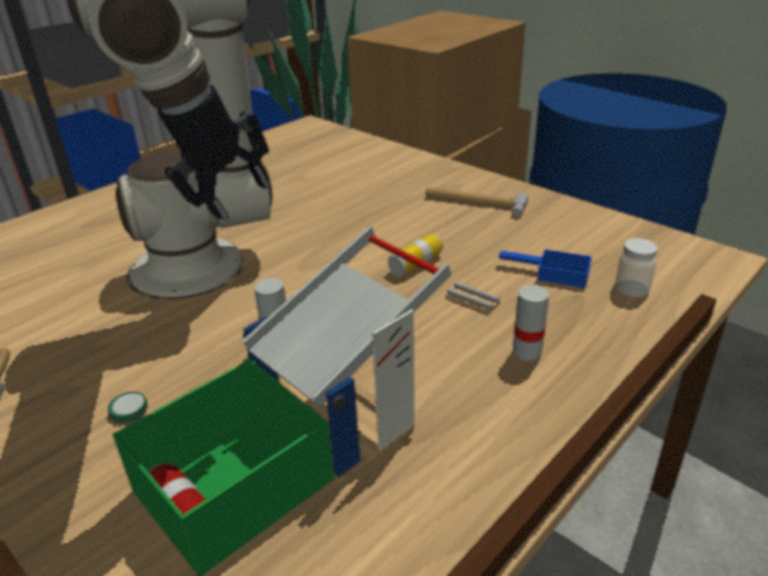

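The red can lies in the green bin at (178,488), the chute stands at 19.5 degrees, and the other things are where they were.

>>> play_rows([
  {"linear": [0, 0, 0], "delta_rot": [0, 0, 0], "grip": 60},
  {"linear": [0, 0, 0], "delta_rot": [0, 0, 0], "grip": 60},
  {"linear": [0, 0, 0], "delta_rot": [0, 0, 0], "grip": 60},
  {"linear": [0, 0, 0], "delta_rot": [0, 0, 0], "grip": 60},
  {"linear": [0, 0, 0], "delta_rot": [0, 0, 0], "grip": 60},
])

```text
time: 17.45
ee_pos: [0.4731, -0.1313, 0.3523]
tcp_rot: [160.4, -0.0, 176.3]
wrist_force: [0.4, 1.0, 0.0]
opening: 0.0656
grasp_force: 0.0
```

```bash
python3 -c "
from workcell import bot
print(bot.job_done())"
```

```text
the job is handed in; nothing more can be done
None
```

The job is handed in at about 17.5 s: the chute still stands at about 19.5 degrees, the red can rolled down into the green bin, and the other cans and the scoop are where they were.

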